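# Nail varnish to the new rack, in reverse order

## Task

Move the four nail varnish bottles from the old white rack to the brown wooden rack, one upright in each pocket, in the reverse order: the bottle now at the left end of the white row must end at the right end of the wooden one, and so on along the row (left and right seen from the same side for both). Set each bottle down on the pocket floor without dropping it or tipping it over, let go of them all, and do not disturb the perfume bottle.

Things in the scene. Friction and masses are not known exactly. Their poses are not given: they have to be found in the camera images.
- varnish_red: Nail varnish bottle, red glass and cap, thin brass band, about 50 g, loose. Origin: centre of its underside, z up its axis, yaw meaningless. Round body 32 mm in diameter up to 34 mm height, shoulder tapering to 40 mm, then a round cap 18 mm in diameter from 40 to 80 mm height, good to grip from above. Starts upright on the red tile in the white rack, underside 10 mm above the table.
- varnish_yellow: Nail varnish bottle, yellow glass and cap, thin brass band, about 50 g, loose. Origin: centre of its underside, z up its axis, yaw meaningless. Round body 32 mm in diameter up to 34 mm height, shoulder tapering to 40 mm, then a round cap 18 mm in diameter from 40 to 80 mm height, good to grip from above. Starts upright on the yellow tile in the white rack, underside 10 mm above the table.
- varnish_blue: Nail varnish bottle, blue glass and cap, thin brass band, about 50 g, loose. Origin: centre of its underside, z up its axis, yaw meaningless. Round body 32 mm in diameter up to 34 mm height, shoulder tapering to 40 mm, then a round cap 18 mm in diameter from 40 to 80 mm height, good to grip from above. Starts upright on the blue tile in the white rack, underside 10 mm above the table.
- varnish_green: Nail varnish bottle, green glass and cap, thin brass band, about 50 g, loose. Origin: centre of its underside, z up its axis, yaw meaningless. Round body 32 mm in diameter up to 34 mm height, shoulder tapering to 40 mm, then a round cap 18 mm in diameter from 40 to 80 mm height, good to grip from above. Starts upright on the green tile in the white rack, underside 10 mm above the table.
- tile_red: Flat red tile, 46 x 46 x 4 mm, fixed on the floor of one of the four pockets (56 mm apart, in a row) of the fixed white rack; the red bottle starts on it; it stays and marks that place. Origin: centre of its underside, 6 mm above the table; y along the white row. White pocket walls reach 16 mm above the table, end plates (29 mm outside the end pockets' centres) 24 mm.
- tile_yellow: Flat yellow tile, 46 x 46 x 4 mm, fixed on the floor of one of the four pockets (56 mm apart, in a row) of the fixed white rack; the yellow bottle starts on it; it stays and marks that place. Origin: centre of its underside, 6 mm above the table; y along the white row. White pocket walls reach 16 mm above the table, end plates (29 mm outside the end pockets' centres) 24 mm.
- tile_blue: Flat blue tile, 46 x 46 x 4 mm, fixed on the floor of one of the four pockets (56 mm apart, in a row) of the fixed white rack; the blue bottle starts on it; it stays and marks that place. Origin: centre of its underside, 6 mm above the table; y along the white row. White pocket walls reach 16 mm above the table, end plates (29 mm outside the end pockets' centres) 24 mm.
- tile_green: Flat green tile, 46 x 46 x 4 mm, fixed on the floor of one of the four pockets (56 mm apart, in a row) of the fixed white rack; the green bottle starts on it; it stays and marks that place. Origin: centre of its underside, 6 mm above the table; y along the white row. White pocket walls reach 16 mm above the table, end plates (29 mm outside the end pockets' centres) 24 mm.
- rack_new: Brown wooden rack, fixed, empty at first, 60 (x) x 230 (y) mm. Origin: centre of its underside, y along its row. Pocket centres at x 0, y -84, -28, 28, 84 mm; pockets 52 mm square, floor 6 mm above the table, walls 4 mm thick, 16 mm high; end plates 24 mm high. Roughly parallel to the white rack (within 0.4 rad), y pointing the same way as the tiles' y; either rack may be the nearer to the robot.
- perfume: Amber glass perfume bottle with a brass cap, 36 x 56 mm, 106 mm high, 220 g, loose, standing on the table to the side of the racks; not to be disturbed. Origin: centre of its underside.

How it is judged:
By the outcome, as a careful person would: the job done as asked, in the order asked, and still so for the second after the job is handed in, with the robot touching nothing.
It also fails if it takes over 80 s, if anything falls off the work surface, if the arm or the gripper's body presses on something with over 40 N, if the wrist force passes 120 N, or if a joint passes its speed limit or range.

## Robot

A 6-joint arm with a two-finger parallel gripper is mounted at the origin on the work surface. World frame = base frame: x ahead of the robot, y to its left, z up, the work surface at z = 0. Lengths are in mm, angles in rad, forces in N, time in s.
With the tool pointing down it reaches from about 400 to 925 mm from the base axis. Payload 12.5 kg.
Tool frame: the origin (TCP) lies at the very end of the fingers, on their centre line; the grasp point (between the pads) lies 19 mm behind it; x points along the fingers, y is the direction in which the jaws open and shut, and the axes are right-handed (so a half turn about x gives the same grasp; the last joint's range is limited). The gripper opens to 95 mm and grips with 3 to 60 N. Pads are 20 mm wide; open, the fingers measure 119 mm over their backs; the gripper's body (75 mm by 180 mm) begins 59 mm behind the grasp point.
Start: joints at [1.069, 0.491, 1.559, -0, 1.092, -0.106], TCP at [240.952, 576.705, 214.661] pointing down, gripper open.
Joint ranges: [-3.1, 3.1], [-0.84, 2.19], [0.05, 2.79], [-1.13, 4.28], [0.06, 2.93], [-2.69, 2.69]. Speed limits (rad/s): [2.22, 2.22, 2.79, 3.14, 3.14, 3.14].

## Interface

Orientations are given as a unit quaternion [x, y, z, w].
In Python, from cell import read_state, snapshot, job_done gives the robot as it stands.
- The arm moves only by the tool play_rows, never from a script. Its argument "deltas" is a list of rows, each a list of 5 numbers: the shift along the tool's x, y, z in cm, then the turn about the tool's x in rad, then the finger opening in cm, from 0 to 9.51. In form: [[dx, dy, dz, twist, gripper], ...]. A call has 1 to 20 rows; each row shifts and turns the commanded pose from where the row before left it, along the tool's axes as they then stand; what a row does not reach is not made up. A row lasts 1/8 s, in which the tool goes at most 62.5 mm and 10.7 degrees, less where a joint would pass 70% of its speed; a pose out of reach is approached as far as the arm can. A call is refused whole if a number of a shift passes 6.25 or a number of a turn 0.188, either way. A call with a gripper value outside its range is refused whole. The fingers move at their own pace and stop on an object; "force" is the grip in N (left out, the last holds). Time passes only in rows, so rows that do not move let the fingers close. It gives the time, the measured TCP pose, the force and the opening at its end, in the units of the state.
- read_state(): the state, without advancing time (a new reading comes with each control period).
- snapshot(name): name is "scene" or "top" or "wrist"; returns a dict with "pixels" (480x640x3 uint8, blue, green, red), "intrinsics" (3x3 intrinsics, pixels), "pose" (4x4, takes a point from camera to world coordinates). Camera axes: x right, y up, looking along -z (the intrinsics and any distortion apply to the point x, -y, -z); pixel columns grow to the right and rows downward; lengths in mm; the calibration is good to about 2 mm. A picture is of the moment at which its call begins. There is no depth.
- job_done(): hands the job in, once; it reports no verdict.
The state is a dict: "t": time; "joint_pos": joint angles; "qvel": joint speeds; "joint_torque": joint torques, N m; "eef_pos": TCP position; "tool_rot": TCP orientation; "contact_force": force on the tool from outside, world axes, zero at the start; "moment": the same for the moment, N m; "opening": finger opening in mm.
Only numpy, scipy, OpenCV 4.12 (cv2) and the standard library are available. Lean on these libraries where they do the work, as an engineer would, in place of code of your own. Each camera call takes 0.05 s, during which the arm holds its last target. There are 200 camera calls.

## Working session

There is one attempt and no reset: what is moved stays moved. The work goes in short steps, Python scripts to look and compute and a tool call to move; the robot and the scene stay as the last step left them, time stands still between calls to the robot, and variables do not carry over. Pictures are saved under pics/ and viewed, about 12 in all and at most 16, crops included, and the job is handed in when it is done.

Besides the shell and the picture viewer there is one more tool, called after "Request:" as name(argument=value, ...) on one line, values as JSON. play_rows: Moves the arm, as the interface text tells. Its arguments: {"type":"object","properties":{"deltas":{"type":"array","items":{"type":"array","items":{"type":"number"}}},"force":{"type":"number"}},"required":["deltas"]}

```bash
mkdir -p pics; python3 - <<'E'
from cell import *
import cv2,numpy as np
s=read_state();print({k:np.round(v,3) for k,v in s.items()})
for n in("top","scene"):
    d=snapshot(n);cv2.imwrite(f"pics/{n}0.png",d["pixels"]);np.savez(f"{n}0.npz",**d);print({k:(np.round(v,3).tolist() if k!="pixels" else 0) for k,v in d.items()})
E
```

```text
{'t': np.float64(0.0), 'joint_pos': array([ 1.069,  0.492,  1.559, -0.   ,  1.092, -0.106]), 'qvel': array([-0.   , -0.002,  0.001, -0.002,  0.001,  0.001]), 'joint_torque': array([-4.0000e-03, -6.1264e+01, -2.5819e+01,  6.9000e-02,  4.8000e-02,
       -0.0000e+00]), 'eef_pos': array([240.845, 576.466, 214.064]), 'tool_rot': array([ 0.139,  0.693, -0.139,  0.693]), 'contact_force': array([ 0.087, -0.486,  0.584]), 'moment': array([-0.016, -0.004,  0.016]), 'opening': np.float64(94.951)}
{'pixels': 0, 'intrinsics': [[546.354, 0.0, 316.0], [0.0, 546.354, 239.997], [0.0, 0.0, 1.0]], 'pose': [[-0.011, 0.981, -0.192, 364.97], [-1.0, -0.01, 0.01, 88.757], [0.008, 0.193, 0.981, 944.898], [0.0, 0.0, 0.0, 1.0]]}
{'pixels': 0, 'intrinsics': [[523.588, 0.0, 327.779], [0.0, 523.588, 243.367], [0.0, 0.0, 1.0]], 'pose': [[0.076, -0.831, 0.55, 1001.765], [0.997, 0.063, -0.043, 56.992], [0.0, 0.552, 0.834, 713.137], [0.0, 0.0, 0.0, 1.0]]}
```

View pics/top0.png

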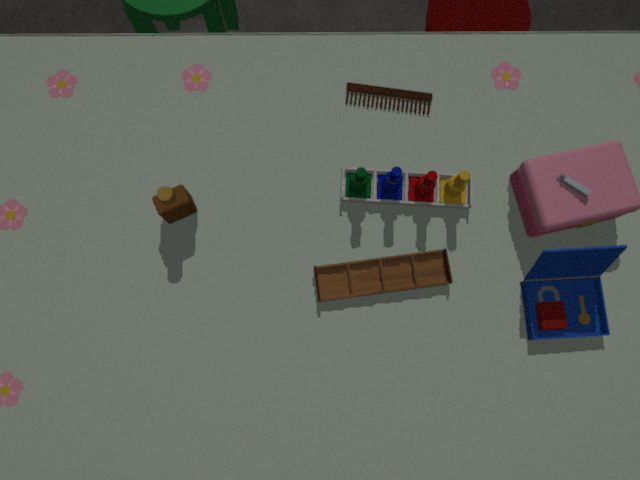

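View pics/scene0.png

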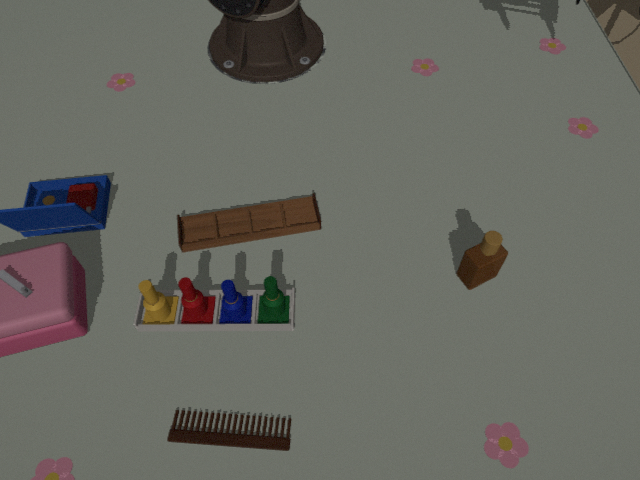

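The top view has +x up and +y to the left. The white row runs green, blue, red, yellow from left to right at rows of about 190. The wooden rack sits nearer the robot at about (383,275), and the perfume bottle is far to the left at (175,205). I'll zoom in on the racks next.

```bash
python3 - <<'E'
import cv2,numpy as np
p=cv2.imread("pics/top0.png")[155:310,305:480];cv2.imwrite("pics/tz.png",cv2.convertScaleAbs(cv2.resize(p,None,fx=4,fy=4,interpolation=cv2.INTER_CUBIC)[:600],alpha=1.6))
p=cv2.imread("pics/scene0.png")[190:335,130:325];cv2.imwrite("pics/sz.png",cv2.convertScaleAbs(cv2.resize(p,None,fx=4,fy=4,interpolation=cv2.INTER_CUBIC),alpha=1.6))
E
```

```text
(no output)
```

View pics/tz.png

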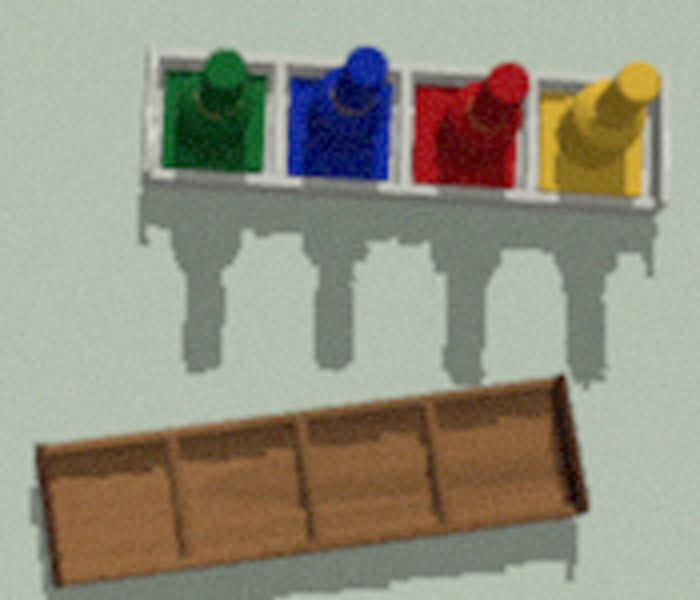

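View pics/sz.png

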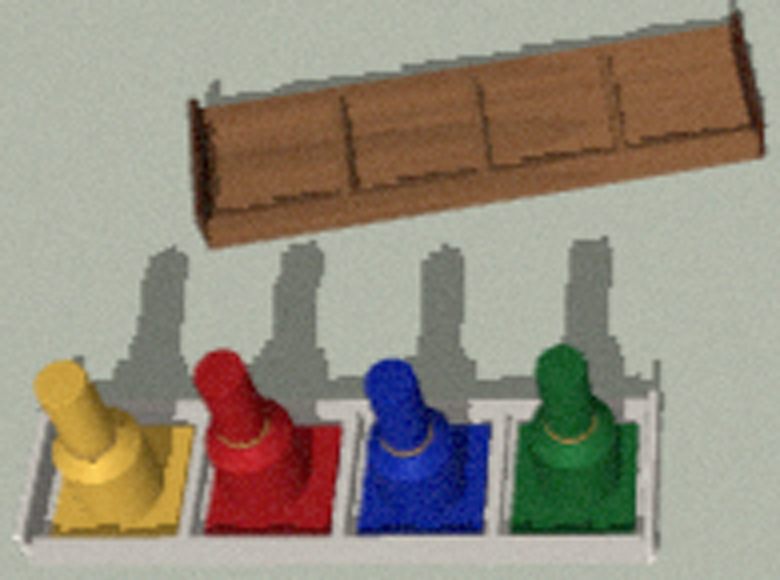

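The zooms show the cap-top discs and the rack corners clearly. In the top zoom the caps are green (227,69), blue (367,66), red (509,84) and yellow (638,83). The rack end-plate corners are (40,447), (58,583), (563,378) and (586,510).

```bash
cat >h.py <<'E'
import numpy as np,cv2
def ray(d,u):
    K,P=np.array(d["intrinsics"]),np.array(d["pose"])
    r=np.linalg.inv(K)@[u[0],u[1],1];return P[:3,3],P[:3,:3]@[r[0],-r[1],-r[2]]
def onz(d,u,z):
    c,r=ray(d,u);return c+r*(z-c[2])/r[2]
def tri(rs):
    A=b=0
    for c,r in rs:
        r=r/np.linalg.norm(r);M=np.eye(3)-np.outer(r,r);A=A+M;b=b+M@c
    return np.linalg.solve(A,b)
E
python3 - <<'E'
from h import *
np.set_printoptions(precision=1,suppress=True)
T=np.load("top0.npz");S=np.load("scene0.npz")
zt=lambda u:((np.array(u)+.5)/4-.5+[305,155]); zs=lambda u:((np.array(u)+.5)/4-.5+[130,190])
for n,a,b in(("g",(227,69),(561,365)),("b",(367,66),(388,380)),("r",(509,84),(218,370)),("y",(638,83),(60,380))):
    print(n,onz(T,zt(a),90),onz(S,zs(b),90),tri([ray(T,zt(a)),ray(S,zs(b))]))
print("rack top");c=[onz(T,zt(u),24) for u in((40,447),(58,583),(563,378),(586,510))];print(np.array(c))
print("rack scene");e=[onz(S,zs(u),24) for u in((763,128),(735,17),(208,218),(192,102))];print(np.array(e))
for q in(c,e):
    m=np.mean(q,0);v=(q[0]+q[1]-q[2]-q[3]);v/=np.linalg.norm(v);print("ctr",m,"dir",v,np.degrees(np.arctan2(-v[0],v[1])),[ (m+v*k)[:2] for k in(-84,-28,28,84)])
print("tiles/white corners",[onz(T,zt(u),24) for u in((153,48),(150,180),(662,75),(660,205))])
E
```

```text
g [645.4   4.3  90. ] [645.6   5.5  90. ] [645.5   4.9  89.8]
b [646.2 -53.   90. ] [647.  -53.1  90. ] [646.5 -53.2  89.2]
r [ 638.  -110.9   90. ] [ 638.7 -110.9   90. ] [ 638.3 -111.1   89.3]
y [ 638.  -163.8   90. ] [ 638.5 -164.    90. ] [ 638.2 -164.1   89.4]
rack top
[[ 499.8   82.    24. ]
 [ 442.1   75.1   24. ]
 [ 527.4 -142.6   24. ]
 [ 470.5 -149.1   24. ]]
rack scene
[[ 503.8   83.4   24. ]
 [ 445.4   75.6   24. ]
 [ 530.8 -137.7   24. ]
 [ 473.  -148.6   24. ]]
ctr [485.  -33.7  24. ] dir [-0.1  1.   0. ] 7.1189181987647405 [array([ 495.4, -117. ]), array([488.4, -61.4]), array([481.5,  -5.9]), array([474.5,  49.7])]
ctr [488.3 -31.8  24. ] dir [-0.1  1.   0. ] 6.981354221394306 [array([ 498.5, -115.2]), array([491.7, -59.6]), array([484.9,  -4. ]), array([478.1,  51.6])]
tiles/white corners [array([677. ,  30.2,  24. ]), array([616.8,  32.8,  24. ]), array([ 662.6, -194.1,   24. ]), array([ 603.5, -189.3,   24. ])]
```

Request:
play_rows(deltas=[[0, 0, 0, 0.168, 5], [0, 0, 0, 0.168, 5], [0, 0, 0, 0.168, 5], [0, 0, 0, 0.168, 5], [0, 0, 0, 0.168, 5], [0, 0, 0, 0.168, 5], [0, 0, 0, 0.168, 5], [0, 3.1, 4.4, 0, 5], [0, 3.1, 4.4, 0, 5], [0, 3.1, 4.4, 0, 5], [0, 3.1, 4.4, 0, 5], [0, 3.1, 4.4, 0, 5], [0, 3.1, 4.4, 0, 5], [0, 3.1, 4.4, 0, 5], [0, 3.1, 4.4, 0, 5], [0, 3.1, 4.4, 0, 5], [0, 3.1, 4.4, 0, 5], [0, 3.1, 4.4, 0, 5], [0, 3.1, 4.4, 0, 5], [0, 3.1, 4.4, 0, 5]], force=15)

```text
t: 2.6
eef_pos: [644.1, 2.7, 214.3]
tool_rot: [-0.5, -0.5, 0.5, -0.5]
contact_force: [-0.4, -0.3, 0.3]
opening: 49.7
```

Request:
play_rows(deltas=[[0, 0, 0, 0, 5], [0, 0, 0, 0, 5]])

```text
t: 2.85
eef_pos: [642.9, 4.5, 214.1]
tool_rot: [-0.5, -0.5, 0.501, -0.499]
contact_force: [-0.2, 1.3, -0.5]
opening: 49.8
```

```bash
python3 - <<'E'
from cell import *
from h import *
import numpy as np
np.set_printoptions(precision=3,suppress=True)
d=snapshot("wrist");np.savez("w1.npz",**d);cv2.imwrite("pics/w1.png",cv2.convertScaleAbs(d["pixels"],alpha=1.5));s=read_state();print(s["eef_pos"],s["tool_rot"],s["contact_force"],s["t"],d["pose"],d["intrinsics"])
E
```

```text
[642.798   5.01  214.398] [-0.5 -0.5  0.5 -0.5] [ 0.41  -0.105 -0.494] 2.9 [[  1.      0.002   0.002 643.097]
 [ -0.002   0.971   0.239  72.168]
 [ -0.001  -0.239   0.971 383.63 ]
 [  0.      0.      0.      1.   ]] [[430.856   0.    318.946]
 [  0.    430.856 244.913]
 [  0.      0.      1.   ]]
```

View pics/w1.png

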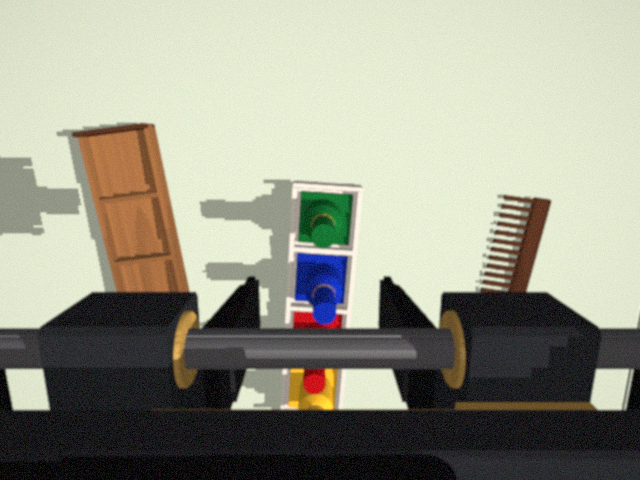

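The wrist view shows the green cap top at about (323,234) and the blue one at (324,308). The wooden rack's far-end corners are at about (79,135) and (154,125). I'll check these against the earlier positions.

```bash
python3 - <<'E'
from h import *
np.set_printoptions(precision=1,suppress=True)
d=np.load("w1.npz")
print([onz(d,u,90) for u in((323,234),(324,308))],[onz(d,u,24) for u in((75,135),(154,124))])
E
```

```text
[array([645.4,   7.9,  90. ]), array([646.1, -47.3,  90. ])] [array([445.2,  75.8,  24. ]), array([510. ,  84.2,  24. ])]
```

Request:
play_rows(deltas=[[4, 0.25, -0.1, 0, 5], [4, 0, 0, 0, 5], [4, 0, 0, 0, 5], [2, 0, 0, 0, 5], [1, 0, 0, 0, 5], [1, 0, 0, 0, 5], [0, 0, 0, 0, 5], [0, 0, 0, 0, 1.2], [0, 0, 0, 0, 1.2], [0, 0, 0, 0, 1.2], [0, 0, 0, 0, 1.2], [0, 0, 0, 0, 1.2]], force=15)

```text
t: 4.4
eef_pos: [645.9, 5.3, 54.8]
tool_rot: [0.5, 0.5, -0.5, 0.5]
contact_force: [-1.3, 0.4, 0.5]
opening: 17.7
```

Request:
play_rows(deltas=[[-1, 0, 0, 0, 1.2], [-3, 0, 0, 0, 1.2], [-3, 0, 0, 0, 1.2], [-3, 0, 0, 0, 1.2], [0, -1.86, 1.5, 0, 1.2], [0, -1.86, 1.5, 0, 1.2], [0, -1.86, 1.5, 0, 1.2], [0, -1.86, 1.5, 0, 1.2], [0, -1.86, 1.5, 0, 1.2], [0, -1.86, 1.5, 0, 1.2], [0, -1.86, 1.5, 0, 1.2], [0, -1.86, 1.5, 0, 1.2], [0, 0, 0, 0, 1.2], [3, 0, 0, 0, 1.2], [3, 0, 0, 0, 1.2], [1.5, 0, 0, 0, 1.2], [0, 0, 0, 0, 1.2]])

```text
t: 6.52
eef_pos: [497.0, -114.3, 79.1]
tool_rot: [-0.5, -0.5, 0.5, -0.499]
contact_force: [0.4, -0.7, -0.6]
opening: 18.2
```

```bash
cat > look.py <<'E'
from cell import *
from h import *
import sys
n=sys.argv[1]
s=read_state();print(np.round(s["eef_pos"],1),np.round(s["contact_force"],1),s["opening"],s["t"])
t=snapshot("top");c=snapshot("scene");np.savez(f"{n}t.npz",**t);np.savez(f"{n}s.npz",**c)
f=lambda p:cv2.convertScaleAbs(cv2.resize(p,(400,300),interpolation=cv2.INTER_CUBIC),alpha=1.5)
x,y,w,h=305,160,180,135
cv2.imwrite(f"pics/{n}.png",np.vstack([cv2.convertScaleAbs(cv2.resize(p,(400,300),interpolation=cv2.INTER_CUBIC),alpha=1.5) for p in(t["pixels"][170:320,300:500],c["pixels"][180:330,130:330])]) if 0 else np.hstack([f(t["pixels"][170:320,300:500]),f(c["pixels"][180:330,130:330])]))
E
python3 look.py a
```

```text
[ 497.  -114.3   79.1] [ 0.4 -0.7 -0.6] 18.150844501036854 6.525
```

View pics/a.png

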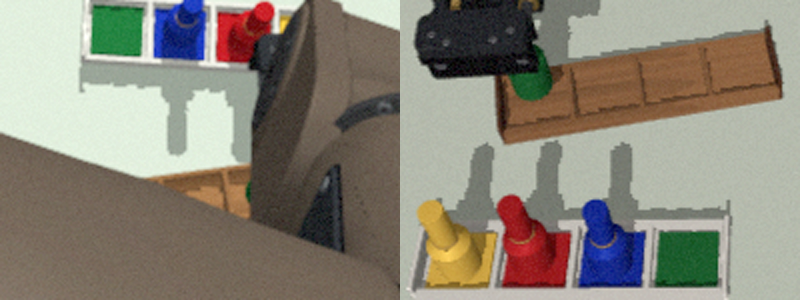

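The scene pane shows the green bottle hanging over the end pocket, with its base at about (533,95) in the pane. I'll lower it gently.

Request:
play_rows(deltas=[[1.5, 0, 0.1, 0, 1.2], [0.8, 0, 0, 0, 1.2], [0.3, 0, 0, 0, 1.2], [0.05, 0, 0, 0, 1.2], [0.05, 0, 0, 0, 1.2], [0.05, 0, 0, 0, 1.2], [0, 0, 0, 0, 1.2]])

```text
t: 7.5
eef_pos: [497.0, -115.5, 52.2]
tool_rot: [0.5, 0.5, -0.5, 0.5]
contact_force: [0.1, -0.2, -0.3]
opening: 18.0
```

Request:
play_rows(deltas=[[0.05, 0, 0, 0, 1.2], [0.05, 0, 0, 0, 1.2], [0.03, 0, 0, 0, 1.2], [0, 0, 0, 0, 1.2]])

```text
t: 8.0
eef_pos: [496.9, -115.5, 50.8]
tool_rot: [0.5, 0.5, -0.5, 0.5]
contact_force: [0.0, -0.6, -0.4]
opening: 17.7
```

Request:
play_rows(deltas=[[0.03, 0, 0, 0, 1.2], [0.03, 0, 0, 0, 1.2], [0.03, 0, 0, 0, 1.2], [0, 0, 0, 0, 1.2]])

```text
t: 8.5
eef_pos: [497.0, -115.6, 50.7]
tool_rot: [0.5, 0.5, -0.5, 0.5]
contact_force: [-2.9, 0.7, 11.0]
opening: 17.8
```

Contact came at 11 N with the TCP at z 50.7, which is where I expected it. Next I release and go to blue.

Request:
play_rows(deltas=[[-0.03, 0, 0, 0, 5], [0, 0, 0, 0, 5], [0, 0, 0, 0, 5], [-2, 0, 0, 0, 5], [-4, 0, 0, 0, 5], [-4, 0, 0, 0, 5], [0, 2.5, -1.06, 0, 5], [0, 2.5, -1.06, 0, 5], [0, 2.5, -1.06, 0, 5], [0, 2.5, -1.06, 0, 5], [0, 2.5, -1.06, 0, 5], [0, 2.5, -1.06, 0, 5], [0, 0, 0, 0, 5], [0, 0, 0, 0, 5]])

```text
t: 10.25
eef_pos: [646.4, -52.2, 149.8]
tool_rot: [-0.5, -0.5, 0.5, -0.499]
contact_force: [-0.0, 0.6, 1.0]
opening: 49.9
```

```bash
python3 look.py b; python3 - <<'E'
from cell import *
from h import *
d=snapshot("wrist");np.savez("w2.npz",**d)
p=cv2.imread("pics/b.png");q=cv2.convertScaleAbs(cv2.resize(d["pixels"],(400,300)),alpha=1.5)
cv2.imwrite("pics/b2.png",np.vstack([p,np.hstack([q,q*0])]))
E
```

```text
[646.4 -52.2 149.8] [-0.   0.6  1. ] 49.911405319640636 10.25
```

View pics/b2.png

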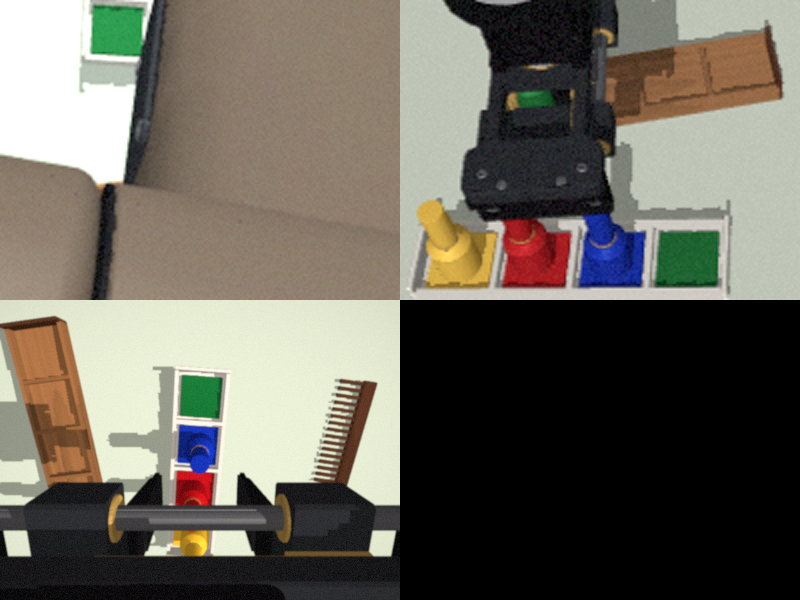

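The green bottle stands in its pocket, visible through the gripper at about (535,95). The blue cap is centred between the fingers at (200,460). I'll grasp it.

Request:
play_rows(deltas=[[3.5, 0, 0, 0, 5], [3.5, 0, 0, 0, 5], [1.5, 0, 0, 0, 5], [1, 0, 0, 0, 5], [0, 0, 0, 0, 5], [0, 0, 0, 0, 1.2], [0, 0, 0, 0, 1.2], [0, 0, 0, 0, 1.2], [0, 0, 0, 0, 1.2], [0, 0, 0, 0, 1.2]])

```text
t: 11.65
eef_pos: [647.1, -52.1, 55.3]
tool_rot: [0.5, 0.5, -0.5, 0.5]
contact_force: [-0.2, -0.5, 1.1]
opening: 17.6
```

Request:
play_rows(deltas=[[-1, 0, 0, 0, 1.2], [-3, 0, 0, 0, 1.2], [-3, 0, 0, 0, 1.2], [-3, 0, 0, 0, 1.2], [0, -1.95, 0.1, 0, 1.2], [0, -1.95, 0.1, 0, 1.2], [0, -1.95, 0.1, 0, 1.2], [0, -1.95, 0.1, 0, 1.2], [0, -1.95, 0.1, 0, 1.2], [0, -1.95, 0.1, 0, 1.2], [0, -1.95, 0.1, 0, 1.2], [0, -1.95, 0.1, 0, 1.2], [0, 0, 0, 0, 1.2], [3, 0, 0, 0, 1.2], [3, 0, 0, 0, 1.2], [1.5, 0, 0, 0, 1.2], [0, 0, 0, 0, 1.2]])

```text
t: 13.78
eef_pos: [491.2, -59.9, 79.8]
tool_rot: [-0.5, -0.5, 0.5, -0.499]
contact_force: [-0.0, -0.2, -0.8]
opening: 17.5
```

```bash
python3 look.py c
```

```text
[491.2 -59.9  79.8] [-0.  -0.2 -0.8] 17.497442498061492 13.775
```

View pics/c.png

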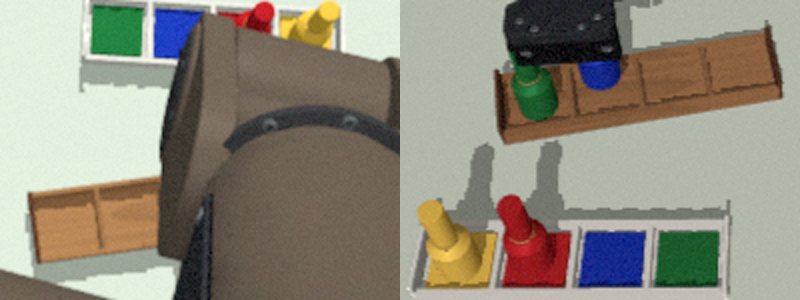

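Green stands upright and centred in its pocket at (537,95). Blue hangs over the second pocket at (600,75). I'll lower it.

Request:
play_rows(deltas=[[1.5, -0.05, 0, 0, 1.2], [0.8, 0, 0, 0, 1.2], [0.35, 0, 0, 0, 1.2], [0.06, 0, 0, 0, 1.2], [0.05, 0, 0, 0, 1.2], [0.03, 0, 0, 0, 1.2], [0.03, 0, 0, 0, 1.2], [0, 0, 0, 0, 1.2]])

```text
t: 14.88
eef_pos: [490.6, -59.9, 52.1]
tool_rot: [0.5, 0.5, -0.5, 0.5]
contact_force: [-0.2, 0.2, -0.1]
opening: 18.0
```

Request:
play_rows(deltas=[[0.05, 0, 0, 0, 1.2], [0.03, 0, 0, 0, 1.2], [0.03, 0, 0, 0, 1.2], [0, 0, 0, 0, 1.2]])

```text
t: 15.38
eef_pos: [490.5, -59.9, 51.2]
tool_rot: [0.5, 0.5, -0.5, 0.5]
contact_force: [-0.9, 0.2, 5.7]
opening: 18.1
```

Request:
play_rows(deltas=[[0, 0, 0, 0, 5], [0, 0, 0, 0, 5], [0, 0, 0, 0, 5], [-2, 0, 0, 0, 5], [-4, 0, 0, 0, 5], [-4, 0, 0, 0, 5], [0, 2.47, 0.84, 0, 5], [0, 2.47, 0.84, 0, 5], [0, 2.47, 0.84, 0, 5], [0, 2.47, 0.84, 0, 5], [0, 2.47, 0.84, 0, 5], [0, 2.47, 0.84, 0, 5], [0, 0, 0, 0, 5], [3.5, 0, 0, 0, 5], [3.5, 0, 0, 0, 5], [1.7, 0, 0, 0, 5], [0.9, 0, 0, 0, 5], [0, 0, 0, 0, 5]])

```text
t: 17.62
eef_pos: [638.7, -110.4, 55.2]
tool_rot: [0.5, 0.5, -0.5, 0.5]
contact_force: [-0.6, 0.5, 0.2]
opening: 50.1
```

Request:
play_rows(deltas=[[0, 0, 0, 0, 1.2], [0, 0, 0, 0, 1.2], [0, 0, 0, 0, 1.2], [0, 0, 0, 0, 1.2], [0, 0, 0, 0, 1.2]])

```text
t: 18.25
eef_pos: [638.8, -110.5, 55.2]
tool_rot: [0.5, 0.5, -0.5, 0.5]
contact_force: [-1.8, -0.1, 2.5]
opening: 18.3
```

Request:
play_rows(deltas=[[-1, 0, 0, 0, 1.2], [-3, 0, 0, 0, 1.2], [-3, 0, 0, 0, 1.2], [-3, 0, 0, 0, 1.2], [0, -1.94, -1.32, 0, 1.2], [0, -1.94, -1.32, 0, 1.2], [0, -1.94, -1.32, 0, 1.2], [0, -1.94, -1.32, 0, 1.2], [0, -1.94, -1.32, 0, 1.2], [0, -1.94, -1.32, 0, 1.2], [0, -1.94, -1.32, 0, 1.2], [0, -1.94, -1.32, 0, 1.2], [0, 0, 0, 0, 1.2], [3, 0, 0, 0, 1.2], [3, 0, 0, 0, 1.2], [1.5, 0, 0, 0, 1.2], [0, 0, 0, 0, 1.2]])

```text
t: 20.38
eef_pos: [483.9, -5.1, 79.3]
tool_rot: [-0.5, -0.5, 0.501, -0.499]
contact_force: [1.0, -0.5, 0.7]
opening: 17.8
```

```bash
python3 look.py d
```

```text
[483.9  -5.1  79.3] [ 1.  -0.5  0.7] 17.810257224913748 20.375
```

View pics/d.png

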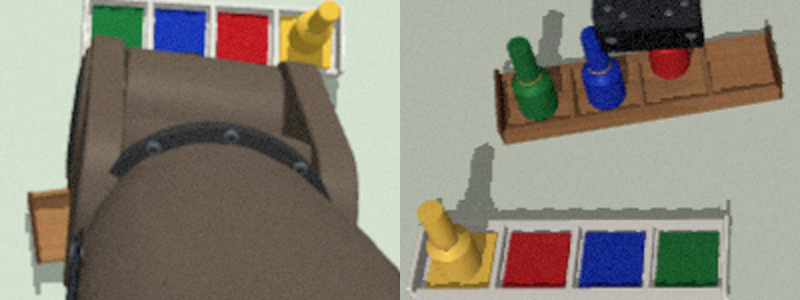

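Green at (537,95) and blue at (605,85) stand upright in pockets 1 and 2. Red hangs over pocket 3 at (670,65). I expect contact at a TCP z of about 51.2.

Request:
play_rows(deltas=[[1.5, 0, 0, 0, 1.2], [0.8, 0, 0, 0, 1.2], [0.35, 0, 0, 0, 1.2], [0.06, 0, 0, 0, 1.2], [0.03, 0, 0, 0, 1.2], [0.03, 0, 0, 0, 1.2], [0.03, 0, 0, 0, 1.2], [0, 0, 0, 0, 1.2]])

```text
t: 21.48
eef_pos: [483.6, -4.7, 52.0]
tool_rot: [0.5, 0.5, -0.5, 0.5]
contact_force: [-0.8, 1.2, -0.7]
opening: 17.7
```

Request:
play_rows(deltas=[[0.05, 0, 0, 0, 1.2], [0.03, 0, 0, 0, 1.2], [0.03, 0, 0, 0, 1.2], [0, 0, 0, 0, 1.2]])

```text
t: 21.98
eef_pos: [483.6, -4.7, 51.1]
tool_rot: [0.5, 0.5, -0.5, 0.5]
contact_force: [-0.6, -0.6, 5.8]
opening: 17.8
```

Request:
play_rows(deltas=[[0, 0, 0, 0, 5], [0, 0, 0, 0, 5], [0, 0, 0, 0, 5], [-2, 0, 0, 0, 5], [-4, 0, 0, 0, 5], [-4, 0, 0, 0, 5], [0, 2.58, 2.64, 0, 5], [0, 2.58, 2.64, 0, 5], [0, 2.58, 2.64, 0, 5], [0, 2.58, 2.64, 0, 5], [0, 2.58, 2.64, 0, 5], [0, 2.58, 2.64, 0, 5], [0, 0, 0, 0, 5], [3.5, 0, 0, 0, 5], [3.5, 0, 0, 0, 5], [1.7, 0, 0, 0, 5], [0.9, 0, 0, 0, 5], [0, 0, 0, 0, 5]])

```text
t: 24.22
eef_pos: [638.3, -163.1, 55.1]
tool_rot: [0.5, 0.5, -0.5, 0.5]
contact_force: [-0.1, 0.4, 0.5]
opening: 49.9
```

Request:
play_rows(deltas=[[0, 0, 0, 0, 1.2], [0, 0, 0, 0, 1.2], [0, 0, 0, 0, 1.2], [0, 0, 0, 0, 1.2], [0, 0, 0, 0, 1.2]])

```text
t: 24.85
eef_pos: [638.3, -163.3, 55.0]
tool_rot: [0.5, 0.5, -0.5, 0.5]
contact_force: [-0.6, 0.1, 1.5]
opening: 17.7
```

Request:
play_rows(deltas=[[-1, 0, 0, 0, 1.2], [-3, 0, 0, 0, 1.2], [-3, 0, 0, 0, 1.2], [-3, 0, 0, 0, 1.2], [0, -2.02, -2.67, 0, 1.2], [0, -2.02, -2.67, 0, 1.2], [0, -2.02, -2.67, 0, 1.2], [0, -2.02, -2.67, 0, 1.2], [0, -2.02, -2.67, 0, 1.2], [0, -2.02, -2.67, 0, 1.2], [0, -2.02, -2.67, 0, 1.2], [0, -2.02, -2.67, 0, 1.2], [0, 0, 0, 0, 1.2], [3, 0, 0, 0, 1.2], [3, 0, 0, 0, 1.2], [1.5, 0, 0, 0, 1.2], [0, 0, 0, 0, 1.2]])

```text
t: 26.98
eef_pos: [477.0, 50.0, 79.3]
tool_rot: [-0.5, -0.5, 0.501, -0.499]
contact_force: [0.6, -0.4, -0.3]
opening: 17.6
```

```bash
python3 look.py e
```

```text
[477.   50.   79.3] [ 0.6 -0.4 -0.3] 17.57752619300397 26.975
```

View pics/e.png

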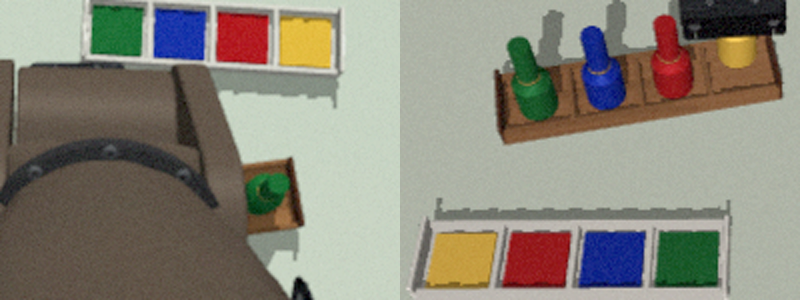

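Green, blue and red stand upright, and yellow hangs over the last pocket at (737,55).

Request:
play_rows(deltas=[[1.5, 0, 0, 0, 1.2], [0.8, 0, 0, 0, 1.2], [0.35, 0, 0, 0, 1.2], [0.06, 0, 0, 0, 1.2], [0.03, 0, 0, 0, 1.2], [0.03, 0, 0, 0, 1.2], [0.03, 0, 0, 0, 1.2], [0.04, 0, 0, 0, 1.2], [0.03, 0, 0, 0, 1.2], [0, 0, 0, 0, 1.2]])

```text
t: 28.32
eef_pos: [476.8, 50.5, 51.1]
tool_rot: [0.5, 0.5, -0.5, 0.5]
contact_force: [-0.7, 0.0, 0.5]
opening: 18.0
```

Request:
play_rows(deltas=[[0.03, 0, 0, 0, 1.2], [0.03, 0, 0, 0, 1.2], [0, 0, 0, 0, 1.2]])

```text
t: 28.7
eef_pos: [477.0, 50.5, 50.9]
tool_rot: [0.5, 0.5, -0.5, 0.5]
contact_force: [-0.5, 0.3, 6.6]
opening: 17.8
```

Request:
play_rows(deltas=[[0, 0, 0, 0, 5], [0, 0, 0, 0, 5], [0, 0, 0, 0, 5], [-2, 0, 0, 0, 5], [-4, 0, 0, 0, 5], [-5, 0, 0, 0, 5], [-5, 0, 0, 0, 5], [0, -2, -5, 0, 5], [0, -2, -5, 0, 5], [0, -2, -5, 0, 5], [0, -2, -5, 0, 5], [0, -2, -5, 0, 5], [0, -2, -5, 0, 5], [0, -2, -5, 0, 5], [0, -2, -5, 0, 5], [0, -2, -5, 0, 5], [0, -2, -5, 0, 5], [0, 0, 0, 0, 5], [0, 0, 0, 0, 5]])

```text
t: 31.08
eef_pos: [277.2, 550.2, 210.1]
tool_rot: [-0.5, -0.5, 0.5, -0.5]
contact_force: [0.3, -0.3, 0.2]
opening: 50.3
```

```bash
python3 look.py f; python3 - <<'E'
from h import *
a=np.load("top0.npz")["pixels"].astype(int);b=np.load("ft.npz")["pixels"].astype(int)
m=lambda p:(lambda q:q.mean(0).round(1))(np.argwhere(p[170:240,140:210,2]-p[170:240,140:210,0]>35))
print("perfume centroid before/after",m(a),m(b))
E
```

```text
[277.2 550.2 210.1] [ 0.3 -0.3  0.2] 50.32419217400414 31.075
perfume centroid before/after [28.1 30.4] [28.  30.2]
```

View pics/f.png

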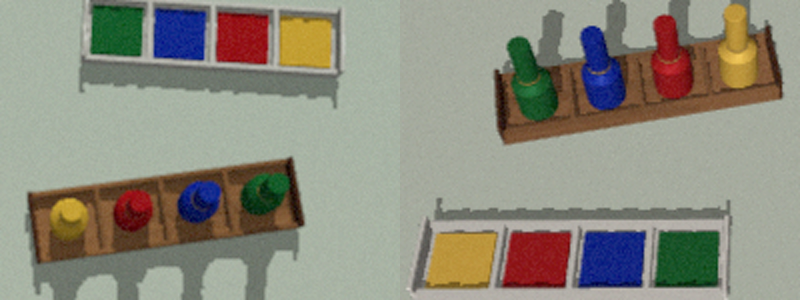

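All four stand upright in their own pockets. In the top pane they run yellow, red, blue, green, where the white row ran green, blue, red, yellow. The perfume bottle has not moved.

```bash
python3 -c "from cell import *; print(job_done())"
```

```text
the job is handed in; nothing more can be done
None
```

I moved all four nail varnish bottles to the wooden rack in reverse order and handed the job in at about 31 s. Seen from the robot's side, left to right, the row was green, blue, red, yellow and is now yellow, red, blue, green.

- **Placing:** I lowered each bottle slowly until the wrist felt the pocket floor (about 6 to 11 N), then let go.
- **Final pictures:** They show every bottle upright in its own pocket. The gripper was open and well clear of everything.
- **Perfume bottle:** Its position in the top picture changed by no more than 0.2 pixels.
- **Disagreements:** No check failed. The camera views differed by a few mm: about 3 to 5 mm on the caps along the row, and mostly 2 to 5 mm on the wooden rack's corners. That stayed within the slack of the pads and pockets.

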